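# Run the fingertips along a row of hat pins

### The arm

A 6-joint arm with a two-finger parallel gripper is mounted at the origin on the work surface. World frame = base frame: x ahead of the robot, y to its left, z up, the work surface at z = 0. Lengths are in mm, angles in rad, forces in N, time in s.
With the tool pointing down it reaches from about 275 to 750 mm from the base axis. Payload 10.2 kg.
Tool frame: the origin (TCP) lies between the finger pads; the fingertips stand 17 mm ahead of it and the grasp point (between the pads) lies 2 mm behind it; z points along the fingers, y is the line along which they close (so a half turn about z gives the same grasp; the last joint's range is limited). The gripper opens to 85 mm and grips with 20 to 120 N. Pads are 22 mm wide; open, the fingers measure 114 mm over their backs; the gripper's body (76 mm by 85 mm) begins 54 mm behind the grasp point. The pads swing forward as they close: fully open they stand 13 mm farther back than shut.
Start: joints at [0.941, 0.313, 1.498, -0, 1.331, -0.223], TCP at [207.741, 482.157, 248.294] pointing down, gripper open.
Joint ranges: [-2.94, 2.94], [-0.97, 2.17], [0.19, 2.56], [-1.23, 4.37], [0.02, 3.11], [-2.88, 2.88]. Speed limits (rad/s): [2.39, 2.39, 3.01, 3.14, 3.14, 3.14].

### API

Orientations are given as a unit quaternion [w, x, y, z].
In Python, from rig import * gives the robot as it stands.
- The arm moves only by the tool step_arm, never from a script. Its argument "commands" is text: rows parted by semicolons, each of 7 numbers parted by spaces: the opening, from 0 (shut) to 1 (fully open), then the shift along the tool's x, y, z in cm, then the turn, a rotation vector about the tool's x, y, z in rad. In form: hand x y z rx ry rz; .... A call has 1 to 20 rows; each row is the pose to reach, as a shift and turn from the pose commanded when the call began, along the tool's axes at that moment; what a row does not reach only later rows make up. A row lasts 1/12 s, in which the tool goes at most 41.7 mm and 7.16 degrees, less where a joint would pass 70% of its speed; a pose out of reach is approached as far as the arm can. A call with a gripper value outside its range is refused whole. The fingers move at their own pace and stop on an object; "newtons" is the grip in N (left out, the last holds). Time passes only in rows, so rows that repeat a pose let the fingers close. It gives the time, the measured TCP pose, the force, the opening and the grip force at its end, in the units of the state.
- sense(): the state, without advancing time (a new reading comes with each control period).
- capture(name): name is "side" or "top"; returns the picture (420x560x3 uint8, red, green, blue); there is no depth.
- camera_model(name): a dict with "mtx" (3x3 intrinsics, pixels), "eye" and "rotation" of the camera in the world. Camera axes: x right, y down, z forward; pixel columns grow to the right and rows downward; lengths in mm; the calibration is good to about 2 mm. A picture is of the moment at which its call begins. camera_model takes no time and is no camera call.
- finish_job(): hands the job in; it is judged then, once.
Trained networks look in the newest picture that a camera, given by its name, has taken for a name from the list of things; names that differ only in an ending like _2 or _b are one class to them, and where a whole thing is asked for, a point or a joint stands for the part that bears it (a point fixed in the world has none). Each returns a list of dicts, best first, with "score" (0 to 1); they miss things now and then, are a little off and sometimes report something else, mostly with a low value. They report only what shows in the picture. A call takes as long as a camera call.
- search_frame(camera, label): "rect" ([centre column, centre row, width, height] in pixels, round what is visible of it).
- trace(camera, label): "mask" (420x560 bool, what is visible of it) and "rect" ([centre column, centre row, width, height] in pixels, round what is visible of it).
- spot_point(camera, label): "xy" ([column, row] in pixels: a listed point, or the origin of a listed thing).
The state is a dict: "time_s": time; "joints": joint angles; "dq": joint speeds; "tau": joint torques, N m; "eef_pos": TCP position; "ee_rot": TCP orientation; "force": force on the tool from outside, world axes, zero at the start; "wrist_torque": the same for the moment, N m; "grip_width": opening from 0.0 (shut) to 1.0 (fully open); "grip_force": force on a finger pad.
Only numpy, scipy, OpenCV 4.12 (cv2) and the standard library are available. Lean on these libraries where they do the work, as an engineer would, in place of code of your own. Each camera call takes 0.05 s, during which the arm holds its last target. There are 200 camera calls.

### The job

Check that the four ball-headed hat pins in the wooden block spring back upright: starting at the end of the row next to the round mirror, run your fingertips lightly along the balls so that each pin in turn is touched and visibly sways. Do not grip, pull up, press hard on or flatten any pin, and do not shift the block, the mirror, the dish or the ring cones. Finish with your hand clear and the pins standing still again.

Things in the scene. Friction and masses are not known exactly. Their poses are not given: they have to be found in the camera images.
- block: low wooden display block, loose, 1.2 kg: 64 mm wide (x), 290 mm long (y) and 30 mm high, with a darker end piece 70 x 12 x 36 mm at each end; four hat pins stand in a row along the middle of its top. Origin: centre of the underside, on the table. y runs along the row, x square to it
- mirror: small round table mirror: a disc of 104 mm diameter upright on a round brass foot of 80 mm diameter, 140 mm high in all, loose. Its foot stands 260 to 290 mm along the row from the middle of the block, beyond one of its two ends: this marks the end of the row to start from. Leave alone. Origin: centre of the foot's underside
- dish: white ceramic bowl, 84 mm wide at the rim, 35 mm high, loose, beyond the other end of the block, as far from it as the mirror. Leave alone. Origin: centre of the underside
- cone_a: black ring cone wearing a ring, foot 42 mm wide, 76 mm high, loose, on the table on the block's -x side, 75 to 90 mm from the line of the row. Leave alone. Origin: centre of the underside
- cone_b: like cone_a but 64 mm high. Leave alone. Origin: centre of the underside
- pin1: hat pin standing upright at y = +99 mm in the block's frame: a thin steel stem with a glass ball of 24 mm diameter, its centre 78 mm above the pin's foot (108 mm above the table, top of the ball 120 mm). A soft spring at the foot lets it tilt every way (0.12 N m per rad: about 1.5 N at the ball per rad) and rights it within 1 to 2 s. Origin: its foot, 30 mm above the table; z runs up the stem
- pin2: hat pin standing upright at y = +33 mm in the block's frame: a thin steel stem with a glass ball of 24 mm diameter, its centre 78 mm above the pin's foot (108 mm above the table, top of the ball 120 mm). A soft spring at the foot lets it tilt every way (0.12 N m per rad: about 1.5 N at the ball per rad) and rights it within 1 to 2 s. Origin: its foot, 30 mm above the table; z runs up the stem
- pin3: hat pin standing upright at y = -33 mm in the block's frame: a thin steel stem with a glass ball of 24 mm diameter, its centre 78 mm above the pin's foot (108 mm above the table, top of the ball 120 mm). A soft spring at the foot lets it tilt every way (0.12 N m per rad: about 1.5 N at the ball per rad) and rights it within 1 to 2 s. Origin: its foot, 30 mm above the table; z runs up the stem
- pin4: hat pin standing upright at y = -99 mm in the block's frame: a thin steel stem with a glass ball of 24 mm diameter, its centre 78 mm above the pin's foot (108 mm above the table, top of the ball 120 mm). A soft spring at the foot lets it tilt every way (0.12 N m per rad: about 1.5 N at the ball per rad) and rights it within 1 to 2 s. Origin: its foot, 30 mm above the table; z runs up the stem

How it is judged (in metres and radians):
On the way, in this order (a step that is already met when the one before it is completed fails the run):
1. pin 1 of the row, counted from the mirror's end, is brushed and sways (7 degrees or more off upright, with the fingertips at it) (((y of mirror in the frame of block above 0 m and (angle between pin1's own z axis and vertical above 0.12 rad and horizontal distance between the grasp point and pin1 below 0.08 m)) or (y of mirror in the frame of block below 0 m and (angle between pin4's own z axis and vertical above 0.12 rad and horizontal distance between the grasp point and pin4 below 0.08 m)))).
2. pin 2 of the row, counted from the mirror's end, is brushed and sways (7 degrees or more off upright, with the fingertips at it) (((y of mirror in the frame of block above 0 m and (angle between pin2's own z axis and vertical above 0.12 rad and horizontal distance between the grasp point and pin2 below 0.08 m)) or (y of mirror in the frame of block below 0 m and (angle between pin3's own z axis and vertical above 0.12 rad and horizontal distance between the grasp point and pin3 below 0.08 m)))).
3. pin 3 of the row, counted from the mirror's end, is brushed and sways (7 degrees or more off upright, with the fingertips at it) (((y of mirror in the frame of block above 0 m and (angle between pin3's own z axis and vertical above 0.12 rad and horizontal distance between the grasp point and pin3 below 0.08 m)) or (y of mirror in the frame of block below 0 m and (angle between pin2's own z axis and vertical above 0.12 rad and horizontal distance between the grasp point and pin2 below 0.08 m)))).
4. pin 4 of the row, counted from the mirror's end, is brushed and sways (7 degrees or more off upright, with the fingertips at it) (((y of mirror in the frame of block above 0 m and (angle between pin4's own z axis and vertical above 0.12 rad and horizontal distance between the grasp point and pin4 below 0.08 m)) or (y of mirror in the frame of block below 0 m and (angle between pin1's own z axis and vertical above 0.12 rad and horizontal distance between the grasp point and pin1 below 0.08 m)))).
At the end, for the whole second after the job is handed in: all four pins were swayed in order from the mirror's end and stand within 3.4 degrees of upright, nearly still (under 0.8 rad/s); the block is upright and within 12 mm of where it stood, the mirror, dish and ring cones upright and within 15 mm of where they stood (angle between each of pin1, pin2, pin3, pin4's own z axis and vertical below 0.06 rad and angular speed of each of pin1, pin2, pin3, pin4 below 0.8 rad/s and distance of block from where it was at the start of the episode below 0.012 m and angle between block's own z axis and vertical below 0.05 rad and distance of each of mirror, dish, cone_a, cone_b from where it was at the start of the episode below 0.015 m and angle between each of mirror, dish, cone_a, cone_b's own z axis and vertical below 0.15 rad); the robot touches nothing.
It fails at once if a pin is gripped or pressed hard (more than 10 N from the fingers) (contact force between the fingers and pin1 above 10 N or contact force between the fingers and pin2 above 10 N or contact force between the fingers and pin3 above 10 N or contact force between the fingers and pin4 above 10 N).
It fails at once if a pin is flattened (more than 63 degrees off upright) (angle between any of pin1, pin2, pin3, pin4's own z axis and vertical above 1.1 rad).
It fails at once if the block is shifted by more than 12 mm, lifted or tipped (distance of block from where it was at the start of the episode above 0.012 m or angle between block's own z axis and vertical above 0.05 rad).
It fails at once if the mirror, the dish or a ring cone is moved by more than 15 mm or tipped (distance of any of mirror, dish, cone_a, cone_b from where it was at the start of the episode above 0.015 m or angle between any of mirror, dish, cone_a, cone_b's own z axis and vertical above 0.15 rad).
It also fails if it takes over 42 s, if anything falls off the work surface, if the arm or the gripper's body presses on something with over 40 N, if the wrist force passes 120 N, or if a joint passes its speed limit or range.

## Working session

There is one attempt and no reset: what is moved stays moved. The work goes in short steps, Python scripts to look and compute and a tool call to move; the robot and the scene stay as the last step left them, time stands still between calls to the robot, and variables do not carry over. Pictures are saved under pics/ and viewed, at most 10 in all, crops included, and the job is handed in when it is done.

Besides the shell and the picture viewer there is one more tool, called after "Call:" as a command line: name --argument value ..., lists and objects as JSON in quotes. step_arm: Moves the arm, as the interface text tells. Its arguments: {"type":"object","properties":{"commands":{"type":"string"},"newtons":{"type":"number"}},"required":["commands"]}

```bash
mkdir -p pics
cat > h.py <<'E'
from rig import *
import numpy as np, cv2
from scipy.spatial.transform import Rotation as R
def ray(cam,px,z):
    m=camera_model(cam);K=np.array(m["mtx"]);Rm=np.array(m["rotation"]);e=np.array(m["eye"])
    d=Rm@np.linalg.solve(K,[px[0],px[1],1.]);return e+d*(z-e[2])/d[2]
def shot(c,n):
    im=capture(c);cv2.imwrite(f"pics/{n}.png",im[:,:,::-1]);return im
E
python3 - <<'E'
from h import *
np.set_printoptions(precision=2,suppress=True)
shot("top","top1");shot("side","side1")
for c in("top","side"): print(c,camera_model(c))
for l,z in(("block",30),("mirror",0),("dish",0),("cone_a",0),("pin1",30)):
    for d in spot_point("top",l): print(l,d["score"],d["xy"],ray("top",d["xy"],0 if l=="block" else z))
for d in search_frame("top","pin1"): print(d)
s=sense();print(s["time_s"],s["eef_pos"],s["ee_rot"],s["force"])
E
```

```text
top {'mtx': array([[388.64,   0.  , 281.95],
       [  0.  , 388.64, 208.1 ],
       [  0.  ,   0.  ,   1.  ]]), 'eye': array([489.94,  41.08, 881.07]), 'rotation': array([ 0.02, -0.7 ,  0.71, -0.04])}
side {'mtx': array([[479.19,   0.  , 281.35],
       [  0.  , 479.19, 205.86],
       [  0.  ,   0.  ,   1.  ]]), 'eye': array([488.8 , 787.  , 579.44]), 'rotation': array([ 0.03, -0.04,  0.89, -0.45])}Traceback (most recent call last):
  File "<stdin>", line 6, in <module>
  File "h.py", line 6, in ray
    d=Rm@np.linalg.solve(K,[px[0],px[1],1.]);return e+d*(z-e[2])/d[2]
      ~~^~~~~~~~~~~~~~~~~~~~~~~~~~~~~~~~~~~~
ValueError: matmul: Input operand 1 has a mismatch in its core dimension 0, with gufunc signature (n?,k),(k,m?)->(n?,m?) (size 3 is different from 4)
```

View pics/top1.png

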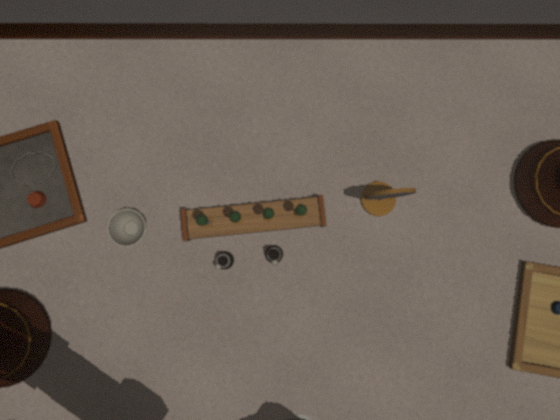

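View pics/side1.png

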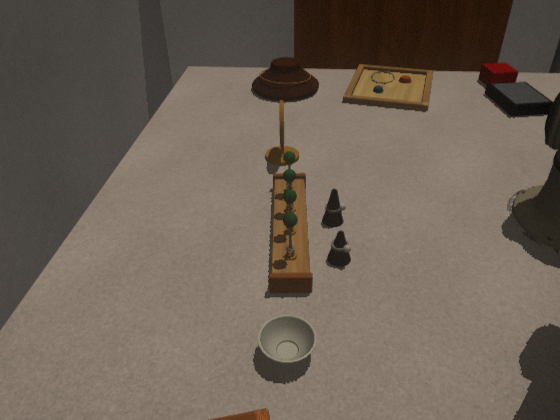

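The top view shows the four green balls at about (201,219), (235,216), (268,213) and (300,209). The mirror is on the right at (378,198), so the row starts there. The dish is at (127,227) and the cones at (223,261) and (274,254). The rotation is given as a quaternion, so I'll fix the helper.

```bash
sed -i 's/Rm=np.array(m\["rotation"\])/Rm=R.from_quat(np.roll(m["rotation"],-1)).as_matrix()/' h.py
python3 - <<'E'
from h import *
np.set_printoptions(precision=1,suppress=True)
im=cv2.imread("pics/top1.png").astype(int)
for c in("top","side"):
    im=cv2.imread(f"pics/{c}1.png").astype(int);b,g,r=im[...,0],im[...,1],im[...,2]
    m=((g>r+12)&(g>b+5)).astype(np.uint8)
    n,_,st,ce=cv2.connectedComponentsWithStats(m)
    for i in range(1,n):
        if st[i,4]>15: print(c,st[i],ce[i],ray(c,ce[i],108))
for l in("block","mirror","dish","cone_a"):
    for d in spot_point("top",l): print(l,round(d["score"],2),ray("top",d["xy"],0))
for d in search_frame("top","pin1"): print(d)
s=sense();print(s["time_s"],s["eef_pos"],s["ee_rot"],s["force"])
print(R.from_quat(np.roll(s["ee_rot"],-1)).as_matrix())
E
```

```text
top [298 206   8   8  37] [301.6 209.7] [557.2 -20.9 108. ]
top [265 210   8   7  41] [268.4 213. ] [551.3  45.4 108. ]
top [231 213   8   8  42] [234.9 216.5] [545.2 112.1 108. ]
top [198 216   8   8  42] [201.6 219.9] [539.2 177.9 108. ]
side [286 152   8   5  28] [289.4 153.7] [558.5 -28.  108. ]
side [285 169  10   6  37] [289.6 171.8] [552.6  38.2 108. ]
side [286 189   9   8  46] [290.3 192.7] [545.9 105.9 108. ]
side [285 213  11   8  56] [290.4 216.1] [540.4 172.3 108. ]
block 0.64 [553.4  77.2   0. ]
mirror 0.76 [ 592.7 -211.2    0. ]
dish 0.94 [537.3 353.7   0. ]
cone_a 0.68 [450.5 141.6   0. ]
cone_a 0.53 [468.1  40.6   0. ]
{'rect': [235.3, 214.6, 9.3, 11.1], 'score': 0.7}
{'rect': [200.1, 220.7, 12.8, 9.7], 'score': 0.52}
0.4 [207.7 482.1 248.2] [-0.   0.2  1.  -0. ] [-0.3  0.1  0.1]
[[-0.9  0.4 -0. ]
 [ 0.4  0.9 -0. ]
 [ 0.  -0.  -1. ]]
```

```bash
cat >> h.py <<'E'
def togo(p,yax=(-0.09,0.996,0)):
    s=sense();M=R.from_quat(np.roll(s["ee_rot"],-1)).as_matrix()
    y=np.array(yax)/np.linalg.norm(yax);z=np.array([0,0,-1.]);T=np.c_[np.cross(y,z),y,z]
    print("shift cm",np.round(M.T@(np.array(p)-s["eef_pos"])/10,2),"rot",R.from_matrix(M.T@T).as_rotvec().round(3),"pos",np.round(s["eef_pos"],1),s["force"],s["time_s"],s["grip_width"])
E
python3 -c "
from h import *
togo([562,-70,200])"
```

```text
shift cm [-54.38 -36.69   4.82] rot [-0.    -0.    -0.497] pos [207.7 482.1 248.2] [-0.25647181  0.09727526  0.10336082] 0.4 1.003960571642721
```

Call:
step_arm --commands "0 -54.4 -36.7 4.8 0 0 -0.497;0 -54.4 -36.7 4.8 0 0 -0.497;0 -54.4 -36.7 4.8 0 0 -0.497;0 -54.4 -36.7 4.8 0 0 -0.497;0 -54.4 -36.7 4.8 0 0 -0.497;0 -54.4 -36.7 4.8 0 0 -0.497;0 -54.4 -36.7 4.8 0 0 -0.497;0 -54.4 -36.7 4.8 0 0 -0.497;0 -54.4 -36.7 4.8 0 0 -0.497;0 -54.4 -36.7 4.8 0 0 -0.497;0 -54.4 -36.7 4.8 0 0 -0.497;0 -54.4 -36.7 4.8 0 0 -0.497;0 -54.4 -36.7 4.8 0 0 -0.497;0 -54.4 -36.7 4.8 0 0 -0.497;0 -54.4 -36.7 4.8 0 0 -0.497;0 -54.4 -36.7 4.8 0 0 -0.497;0 -54.4 -36.7 4.8 0 0 -0.497;0 -54.4 -36.7 4.8 0 0 -0.497;0 -54.4 -36.7 4.8 0 0 -0.497;0 -54.4 -36.7 4.8 0 0 -0.497"

```text
time_s: 2.07
eef_pos: [561.6, -69.0, 200.4]
ee_rot: [-0.0, -0.046, 0.999, 0.0]
force: [-0.7, -0.1, 0.4]
grip_width: 0.002
grip_force: 0.0
```

Run:
```python
from h import *
im=shot("side","side2");c=im[60:260,180:400]
cv2.imwrite("pics/s2c.png",cv2.resize(c[:,:,::-1],(660,600),interpolation=cv2.INTER_CUBIC))
togo([562,-70,200])
m=camera_model("side");Rm=R.from_quat(np.roll(m["rotation"],-1)).as_matrix()
p=sense()["eef_pos"]
for d in(0,17,30):
    q=Rm.T@(np.array(p)-[0,0,d]-m["eye"]);u=np.array(m["mtx"])@q;u=u[:2]/u[2];print(d,u,(u-[180,60])*3)
```

```text
shift cm [-0.02 -0.12  0.07] rot [0.    0.    0.001] pos [561.7 -68.8 200.7] [ 0.10870702  0.09551015 -0.1010921 ] 2.1167 0.0025664391542047013
0 [289.14772785 100.76475275] [327.44318356 122.29425824]
17 [289.20624511 108.9972038 ] [327.61873534 146.9916114 ]
30 [289.25014616 115.17338465] [327.75043847 165.52015396]
```

View pics/s2c.png

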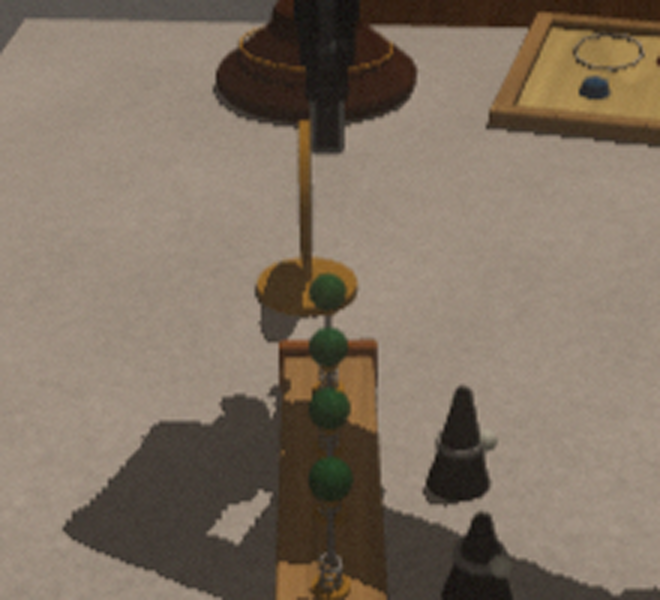

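The shut fingertips show about 17 mm ahead of the TCP, at crop row 152, and they line up with the row of balls (column 327 against 328). I'll lower them so the tips sit about 6 mm below the ball tops, then start the stroke.

Call:
step_arm --commands "0 0 0 2.5 0 0 0;0 0 0 5 0 0 0;0 0 0 6.9 0 0 0;0 0 0 6.9 0 0 0;0 0 0.8 6.9 0 0 0;0 0 1.6 6.9 0 0 0;0 0 2.4 6.9 0 0 0;0 0 3.2 6.9 0 0 0;0 0 4.0 6.9 0 0 0;0 0 4.7 6.9 0 0 0;0 0 5.4 6.9 0 0 0"

```text
time_s: 3.03
eef_pos: [557.3, -15.5, 131.7]
ee_rot: [0.0, -0.045, 0.999, -0.0]
force: [0.3, -0.8, 0.3]
grip_width: -0.001
grip_force: 0.1
```

Run:
```python
from h import *
im=shot("side","side3");c=im[60:260,180:400]
cv2.imwrite("pics/s3c.png",cv2.resize(c[:,:,::-1],(660,600),interpolation=cv2.INTER_CUBIC))
togo([562,-70,200])
```

```text
shift cm [ 0.02 -5.57 -6.85] rot [0.    0.    0.001] pos [557.1 -14.5 131.5] [0.23702019 1.02176173 0.21436314] 3.0833 -0.001549620332234993
```

View pics/s3c.png

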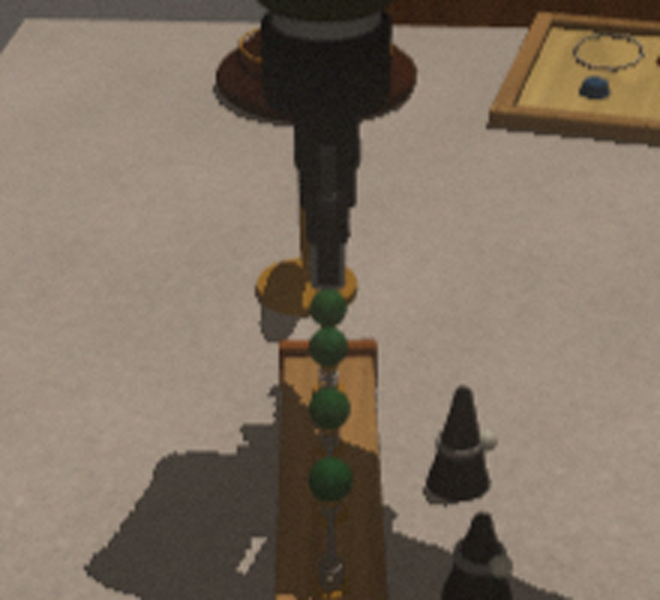

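The first ball has been pushed from crop row 292 to 306, so pin 1 sways and the stroke is centred. I'll continue along the row.

Call:
step_arm --commands "0 0 0.8 0 0 0 0;0 0 1.6 0 0 0 0;0 0 2.4 0 0 0 0;0 0 3.2 0 0 0 0;0 0 4.0 0 0 0 0;0 0 4.8 0 0 0 0;0 0 5.6 0 0 0 0;0 0 6.4 0 0 0 0;0 0 7.0 0 0 0 0"

```text
time_s: 3.83
eef_pos: [550.9, 54.3, 131.3]
ee_rot: [-0.0, -0.045, 0.999, 0.0]
force: [-0.3, -0.2, -0.2]
grip_width: 0.001
grip_force: 0.1
```

Run:
```python
from h import *
im=shot("side","side4");c=im[60:260,180:400]
cv2.imwrite("pics/s4c.png",cv2.resize(c[:,:,::-1],(660,600),interpolation=cv2.INTER_CUBIC))
togo([562,-70,200])
```

```text
shift cm [  0.02 -12.55  -6.87] rot [ 0.    -0.     0.001] pos [550.7  55.  131.3] [-0.3127742  -0.46329578 -0.25726077] 3.8833 -0.00102509914611726
```

View pics/s4c.png

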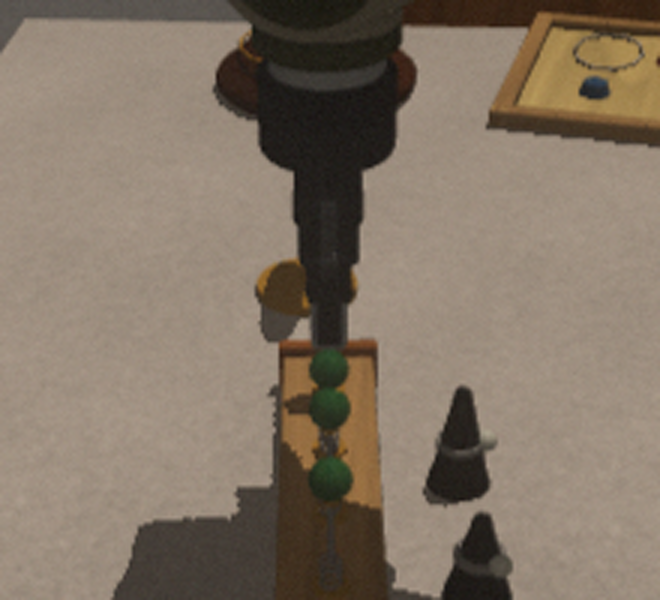

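Ball 2 is pushed to crop row 368 while ball 3 (row 408) and ball 4 (row 480) stand undisturbed. I'll carry on through pins 3 and 4.

Call:
step_arm --commands "0 0 0.8 0 0 0 0;0 0 1.6 0 0 0 0;0 0 2.4 0 0 0 0;0 0 3.2 0 0 0 0;0 0 4.0 0 0 0 0;0 0 4.8 0 0 0 0;0 0 5.6 0 0 0 0;0 0 6.4 0 0 0 0;0 0 7.0 0 0 0 0"

```text
time_s: 4.63
eef_pos: [544.5, 124.0, 131.3]
ee_rot: [-0.0, -0.045, 0.999, 0.0]
force: [-0.5, 0.7, -0.3]
grip_width: -0.002
grip_force: 0.1
```

Run:
```python
from h import *
im=shot("side","side5");c=im[60:260,180:400]
cv2.imwrite("pics/s5c.png",cv2.resize(c[:,:,::-1],(660,600),interpolation=cv2.INTER_CUBIC))
togo([539,178,131])
```

```text
shift cm [0.05 5.36 0.03] rot [ 0.    -0.     0.001] pos [544.4 124.7 131.3] [-0.49985798  0.72499981  0.60834744] 4.6833 -0.002669419381972846
```

View pics/s5c.png

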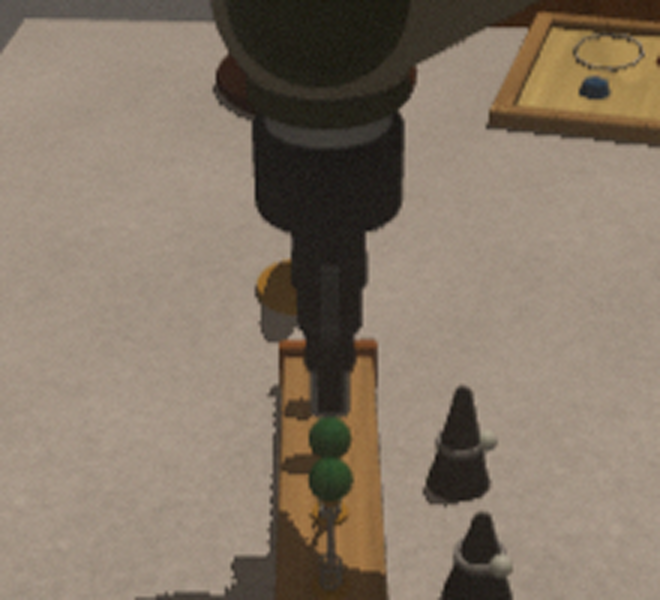

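Ball 3 is tilted to crop row 438 and ball 4 is untouched at row 480. Next I stroke pin 4, go on past it, then lift clear and wait.

Call:
step_arm --commands "0 0 0.8 0 0 0 0;0 0 1.6 0 0 0 0;0 0 2.4 0 0 0 0;0 0 3.2 0 0 0 0;0 0 4.0 0 0 0 0;0 0 4.8 0 0 0 0;0 0 5.6 0 0 0 0;0 0 6.4 0 0 0 0;0 0 7.2 0 0 0 0;0 0 8.0 0 0 0 0;0 0 8.8 0 0 0 0;0 0 9.6 0 0 0 0;0 0 10.4 0 0 0 0;0 0 11.2 0 0 0 0;0 0 12 0 0 0 0;0 0 12.5 0 0 0 0"

```text
time_s: 6.02
eef_pos: [533.2, 248.6, 131.3]
ee_rot: [-0.0, -0.045, 0.999, 0.0]
force: [0.3, 0.8, -0.8]
grip_width: 0.002
grip_force: 0.0
```

Call:
step_arm --commands "0 0 0 -3 0 0 0;0 0 0 -6 0 0 0;0 0 2 -9 0 0 0;0 -3 5 -12 0 0 0;0 -3 5 -12 0 0 0;0 -3 5 -12 0 0 0;0 -3 5 -12 0 0 0;0 -3 5 -12 0 0 0;0 -3 5 -12 0 0 0;0 -3 5 -12 0 0 0;0 -3 5 -12 0 0 0;0 -3 5 -12 0 0 0;0 -3 5 -12 0 0 0;0 -3 5 -12 0 0 0;0 -3 5 -12 0 0 0;0 -3 5 -12 0 0 0;0 -3 5 -12 0 0 0;0 -3 5 -12 0 0 0;0 -3 5 -12 0 0 0;0 -3 5 -12 0 0 0"

```text
time_s: 7.68
eef_pos: [558.8, 300.1, 251.3]
ee_rot: [0.0, -0.045, 0.999, 0.0]
force: [0.6, 0.4, 1.0]
grip_width: 0.003
grip_force: 0.0
```

Call:
step_arm --commands "0 0 0 0 0 0 0;0 0 0 0 0 0 0;0 0 0 0 0 0 0;0 0 0 0 0 0 0;0 0 0 0 0 0 0;0 0 0 0 0 0 0;0 0 0 0 0 0 0;0 0 0 0 0 0 0;0 0 0 0 0 0 0;0 0 0 0 0 0 0;0 0 0 0 0 0 0;0 0 0 0 0 0 0;0 0 0 0 0 0 0;0 0 0 0 0 0 0;0 0 0 0 0 0 0;0 0 0 0 0 0 0;0 0 0 0 0 0 0;0 0 0 0 0 0 0;0 0 0 0 0 0 0;0 0 0 0 0 0 0"

```text
time_s: 9.35
eef_pos: [558.8, 300.1, 251.3]
ee_rot: [0.0, -0.045, 0.999, 0.0]
force: [-0.4, -0.9, -0.6]
grip_width: -0.002
grip_force: 0.0
```

Run:
```python
from h import *
shot("top","top6")
im=cv2.imread("pics/top6.png").astype(int);b,g,r=im[...,0],im[...,1],im[...,2]
n,_,st,ce=cv2.connectedComponentsWithStats(((g>r+12)&(g>b+5)).astype(np.uint8))
for i in range(1,n):
    if st[i,4]>10: print(st[i],ce[i].round(1),ray("top",ce[i],108).round(1))
togo([539,178,131])
```

```text
[298 206   8   8  44] [301.1 209.8] [556.9 -20.  108. ]
[265 209   8   9  45] [268.4 213. ] [551.3  45.5 108. ]
[231 213   9   8  48] [234.8 216.6] [544.9 112.2 108. ]
[198 216   8   8  50] [201.5 219.7] [539.7 178.  108. ]
shift cm [  3.07 -11.98  12.03] rot [-0. -0.  0.] pos [558.8 300.1 251.3] [-0.23116459  0.21921922  0.26079039] 9.4 -0.002771618608115022
```

View pics/top6.png

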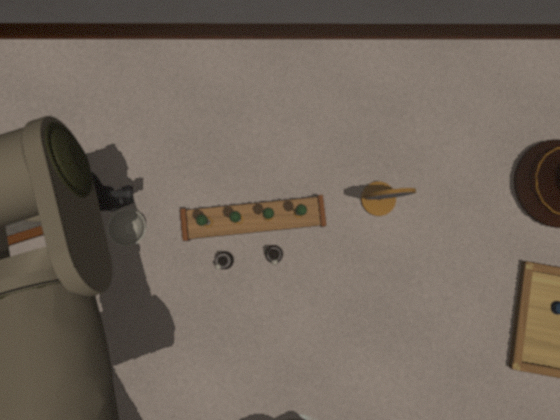

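All four balls are back at their first positions within 1 mm, at (301,210), (268,213), (235,217) and (202,220). Block, mirror, dish and cones look unmoved and the hand is clear, so I'm handing in.

```bash
python3 -c "
from rig import *
print(finish_job())"
```

```text
the job is handed in; nothing more can be done
None
```

The job is handed in, with no verdict returned: I brushed all four pins in one pass from the mirror's end, saw pins 1–3 tilt (pin 4 had the same stroke but no picture mid-sway), and the last picture shows all four upright, the other items apparently unmoved and the hand clear.

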